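# Bring the mixer's castle nut to the next slot and lock it

## Robot

A 7-joint arm with a two-finger parallel gripper is mounted at the origin on the work surface. World frame = base frame: x ahead of the robot, y to its left, z up, the work surface at z = 0. Lengths are in mm, angles in rad, forces in N, time in s.
With the tool pointing down it reaches from about 400 to 875 mm from the base axis. Payload 4.4 kg.
Tool frame: the origin (TCP) lies midway between the tips of the shut fingers; the grasp point (between the pads) lies 19 mm behind it (ctrl.pinch_z is the distance from the TCP to the grasp point, in mm); z points along the fingers, y is the line along which they close (so a half turn about z gives the same grasp; the last joint's range is limited). The gripper opens to 85 mm and grips with 20 to 120 N. Pads are 22 mm wide; open, the fingers measure 114 mm over their backs; the gripper's body (76 mm by 85 mm) begins 54 mm behind the grasp point. The pads swing forward as they close: fully open they stand 13 mm farther back than shut.
Start: joints at [1.181, 0.628, 0.038, 1.517, -0.027, 0.996, -0.02], TCP at [206.839, -616.227, 231.313] pointing down, gripper open.
Joint ranges: [-3.06, 3.06], [-0.37, 2.12], [-1.25, 1.32], [0.18, 2.47], [-1.1, 4.24], [0.23, 1.98], [-2.94, 2.94]. Speed limits (rad/s): [2.57, 2.57, 3.14, 3.14, 3.14, 3.14, 3.14].

## Interface

Orientations are given as [roll, pitch, yaw] about the fixed x, y, z axes, in that order (R = Rz(yaw) Ry(pitch) Rx(roll)).
In Python, from cell import read_state, cams, order, ctrl gives the robot as it stands.
- The arm moves only by the tool move_arm, never from a script. Its argument "targets" is text: rows parted by semicolons, each of 7 numbers parted by spaces: the gripper's target within -1 to 1 (fully open at 1, half-way at 0, shut at -1), then the shift along the tool's x, y, z in cm, then the turn, a rotation vector about the tool's x, y, z in degrees. A call has 1 to 5 rows; each row shifts and turns the commanded pose from where the row before left it, along the tool's axes as they then stand; what a row does not reach is not made up. A row lasts 1/12 s, in which the tool goes at most 41.7 mm and 7.16 degrees, less where a joint would pass 70% of its speed; a pose out of reach is approached as far as the arm can. A call with a gripper value outside its range is refused whole. The fingers move at their own pace and stop on an object; the grip force is fixed at half the most. Time passes only in rows, so rows that do not move let the fingers close. It gives the time, the measured TCP pose, the force, the opening and the grip force at its end, in the units of the state.
- read_state(): the state, without advancing time (a new reading comes with each control period).
- cams.get_image(name): name is "scene" or "top" or "wrist"; returns a dict with "color" (384x512x3 uint8, red, green, blue), "fovy" (degrees; the focal length in pixels is half the picture's height over the tangent of half this angle, whatever the lens; pixels are square), "cx", "cy" (the principal point, pixels), "k1" (the pictures are not rectified: a ray, as slopes to the right and down, at radius r is drawn at 1 + k1 r^2 times it, then the intrinsics apply), "rvec" (rotation vector, rad) and "tvec" (3), from world to camera coordinates, as OpenCV has them. Camera axes: x right, y down, z forward; pixel columns grow to the right and rows downward; lengths in mm; the calibration is good to about 2 mm. A picture is of the moment at which its call begins. There is no depth.
- order.finish_job(): hands the job in; it is judged then, once.
The state is a dict: "clock": time; "qpos": joint angles; "qd": joint speeds; "tau": joint torques, N m; "eef_pos": TCP position; "tool_rot": TCP orientation; "force": force on the tool from outside, world axes, zero at the start; "torque": the same for the moment, N m; "width": finger opening in mm; "gripper_force": force on a finger pad.
Only numpy, scipy, OpenCV 4.12 (cv2) and the standard library are available. Lean on these libraries where they do the work, as an engineer would, in place of code of your own. Each camera call takes 0.05 s, during which the arm holds its last target. There are 200 camera calls.

## Task

The spindle nut of the bench mixer still has to be locked. Tighten the castle nut (clockwise seen from above) with the spanner that is fitted on it until its next slot lines up with the cross hole, without going past it, and then push the lock pin fully home through slot and hole. Leave the other things on the bench where they are.

Things in the scene. Friction and masses are not known exactly. Their poses are not given: they have to be found in the camera images.
- drive: fixed mixer drive: grey housing 150 x 290 mm (x, y), 45 mm high, from its y = -90 to +200 mm. Origin on the axis of the upright steel spindle (38 mm thick, top at 118 mm), at bench level; z up. A 12 mm cross hole runs through the spindle along the drive's y, 96 mm above the bench; a dark groove on the spindle's end is parallel to it. The lock pin waits on the +y side
- nut (a joint): angle of the castle nut (rad), growing clockwise from above. Hexagon 80 mm wide; crown 83 to 109 mm above the bench, six slots 16 mm wide, 60 degrees apart. A slot lines up with the cross hole at 0, 1.047 and 2.094. Starts at 0.2 to 0.8, so the next slot is at 1.047. About 4 N at the spanner end turns it; it stays where left. The 10 mm pin passes only within about 0.09 rad
- spanner_end (a point): point on the handle of the ring spanner clamped on the nut and turning with it: dark bar 24 mm wide, 62 to 86 mm above the bench, reaching 180 mm from the axis. The point is mid-bar (height 74 mm), 140 mm from the axis, beyond the housing (only bench below). In the drive's frame the handle points to angle -0.785 minus the nut's joint value, from +x towards +y
- lockpin (a joint): travel of the lock pin towards the spindle (m): 0 out, 0.060 fully home (end stop), the pin then passing through slot and cross hole. Starts at 0 to 0.005. Sliding takes about 3 N; it stays where left. Its tip reaches the nut's crown at about 0.007
- pin_push (a point): middle of the outer (+y) face of the lock pin's aluminium carriage, 96 mm above the bench: an upright block 46 x 28 mm (x, y), 45 to 123 mm above the bench, on the housing's top between two rails (to 57 mm). It is pushed along the drive's -y; the face is 152 mm from the spindle axis when out, 92 mm when home
- dishes: bystander: stack of four red culture dishes, 90 mm across, 64 mm high; origin under its centre
- tape_roll: bystander: roll of tape lying flat, 84 mm across, 25 mm high; origin under its centre
- spatula: bystander: lab spatula with a black handle, 170 mm long, lying flat along its x
- wash_bottle: bystander: white wash bottle with a red cap, 68 mm across, 170 mm high, standing; origin under its centre
- beaker: bystander: glass beaker, 76 mm across, 95 mm high, standing; origin under its centre
- screwdriver: bystander: screwdriver with a black handle, 190 mm long, lying flat along its x

How it is judged (in metres and radians):
On the way:
1. the next slot is lined up with the cross hole while the lock pin is still out (value of joint nut between 0.9472 and 1.1472 rad and value of joint lockpin below 0.012 m), for 0.2 s.
At the end, for the whole second after the job is handed in: The nut stands at its next slot (1.047 rad, within 0.10), at rest, and the lock pin is home (at least 55 of its 60 mm) (value of joint nut between 0.9472 and 1.1472 rad and value of joint lockpin above 0.055 m and velocity of joint nut between -0.03 and 0.03 rad/s); the robot touches nothing.
It fails at once if the nut was tightened more than 0.17 rad past the next slot (value of joint nut above 1.2172 rad).
It fails at once if a bystander was moved by more than 30 mm (distance of any of dishes, tape_roll, spatula, wash_bottle, beaker, screwdriver from where it was at the start of the episode above 0.03 m).
It also fails if it takes over 51 s, if anything falls off the work surface, if the arm or the gripper's body presses on something with over 40 N, if the wrist force passes 120 N, or if a joint passes its speed limit or range.

## Working session

There is one attempt and no reset: what is moved stays moved. The work goes in short steps, Python scripts to look and compute and a tool call to move; the robot and the scene stay as the last step left them, time stands still between calls to the robot, and variables do not carry over. Pictures are saved under pics/ and viewed, at most 10 in all, crops included, and the job is handed in when it is done.

Besides the shell and the picture viewer there is one more tool, called after "Emit:" as name(argument=value, ...), one argument or row to a line, values as JSON. move_arm: Moves the arm, as the interface text tells. Its arguments: {"type":"object","properties":{"targets":{"type":"string"}},"required":["targets"]}

```bash
mkdir -p pics
cat > h.py <<'E'
import numpy as np, cv2
from cell import read_state, cams, order, ctrl
def grab(n,f=None):
    d=cams.get_image(n)
    if f: cv2.imwrite(f,d["color"][:,:,::-1])
    return d
def cal(d):
    f=d["color"].shape[0]/2/np.tan(np.radians(d["fovy"])/2)
    K=np.array([[f,0,d["cx"]],[0,f,d["cy"]],[0,0,1.]])
    return K,np.array([d["k1"],0,0,0,0.]),cv2.Rodrigues(np.array(d["rvec"],float))[0],np.array(d["tvec"],float)
def onplane(d,uv,z):
    K,D,R,t=cal(d)
    p=cv2.undistortPoints(np.array(uv,float).reshape(-1,1,2),K,D)[:,0]
    r=np.c_[p,np.ones(len(p))]@R; c=-R.T@t
    return c+r*((z-c[2])/r[:,2])[:,None]
def proj(d,P):
    K,D,R,t=cal(d)
    return cv2.projectPoints(np.array(P,float).reshape(-1,1,3),cv2.Rodrigues(R)[0],t,K,D)[0][:,0]
E
python3 - <<'E'
from h import *
for n in("top","scene"):
    d=grab(n,f"pics/{n}0.png"); K,D,R,t=cal(d); print(n,(-R.T@t).round(),K[0,0],d["k1"])
s=read_state();print({k:s[k] for k in("clock","eef_pos","tool_rot","force","width")},ctrl.pinch_z)
E
```

```text
top [ 328.    7. 1370.] 423.5544654327527 -0.04571619529840796
scene [1067.  988.  788.] 368.51957051837996 -0.08113810012996285
{'clock': 0.1, 'eef_pos': array([ 206.63420616, -615.69518372,  230.47472626]), 'tool_rot': array([-3.13990146e+00,  2.87628070e-05,  3.23738861e-01]), 'force': array([ 0.216472  ,  0.25884058, -0.27343467]), 'width': 85.37685825476893} 18.700000000000003
```

View pics/top0.png

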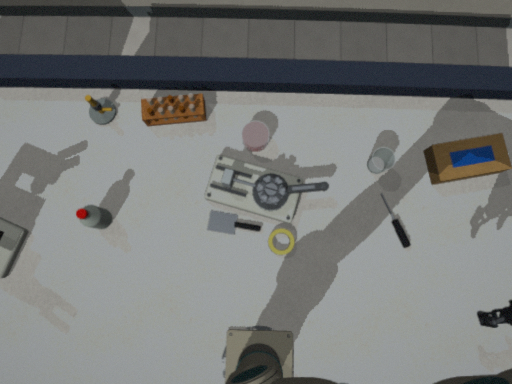

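View pics/scene0.png

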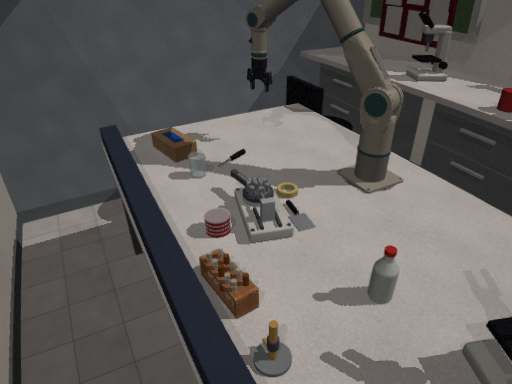

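The top view shows the drive with its nut at about (270,190), the handle reaching (325,186) and the carriage near (230,178). The tape roll is at (282,241), the spatula at (235,224) and the dishes at (256,135). Next I zoom in.

Run:
```python
import cv2
i=cv2.imread("pics/top0.png")[140:235,195:340]
cv2.imwrite("pics/top0c.png",cv2.resize(i,None,fx=5.5,fy=5.5,interpolation=cv2.INTER_CUBIC))
```

```text
(no output)
```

View pics/top0c.png

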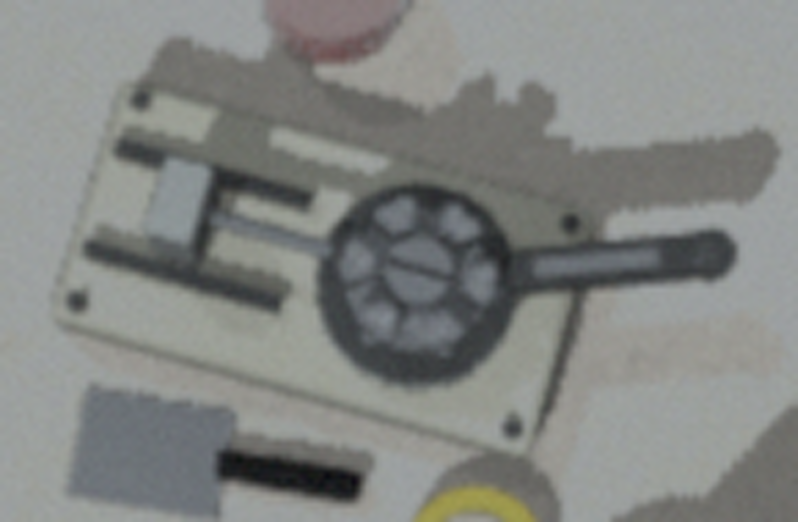

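The crop shows the spindle at (420,271), the housing's screws at (141,99), (571,223), (513,427) and (77,300), the carriage top centred at (180,201), and the handle running along (520,273)-(715,254).

```bash
cat >> h.py <<'E'
def crop(p): p=np.array(p,float); return (p+.5)/5.5-.5+np.array([195,140])
E
python3 - <<'E'
from h import *
d=grab("top")
S=onplane(d,crop([(420,271)]),118)[0]
sc=onplane(d,crop([(141,99),(571,223),(513,427),(77,300)]),46)
H=onplane(d,crop([(520,273),(600,264),(714,254),(735,252)]),86)
C=onplane(d,crop([(180,201),(165,158),(213,165),(195,245),(148,237)]),123)
e=(sc[0]-sc[1])+(sc[3]-sc[2]); th=np.arctan2(e[1],e[0])-np.pi/2
ey=np.array([-np.sin(th),np.cos(th)]); ex=np.array([ey[1],-ey[0]])
print("th",th,"S",S.round(1),"screw centre",sc.mean(0).round(1), [((p-S)[:2]@ex,(p-S)[:2]@ey) for p in sc])
for nm,P in(("H",H),("C",C)):
  for p in P:
    q=(p-S)[:2]; print(nm,p.round(1),"drive",(q@ex).round(1),(q@ey).round(1),"r",np.hypot(*q).round(1),"ang",np.arctan2(q@ey,q@ex).round(3),"nut",(-.785-np.arctan2(q@ey,q@ex)).round(3))
# groove / pin direction
g=onplane(d,crop([(392,262),(448,279)]),118);v=g[0]-g[1];print("groove th",np.arctan2(v[1],v[0])-np.pi/2)
E
```

```text
th -0.25937770737936616 S [531.2 -22.6 118. ] screw centre [547.1  30.6  46. ] [(np.float64(63.47160377517573), np.float64(185.4953262135542)), (np.float64(63.30420108227124), np.float64(-74.53536256447444)), (np.float64(-59.842640650448196), np.float64(-74.50509418294715)), (np.float64(-60.01004334335265), np.float64(185.8368736237342))]
H [536.7 -79.2  86. ] drive 19.9 -53.3 r 56.9 ang -1.214 nut 0.429
H [ 543.  -123.9   86. ] drive 37.4 -94.8 r 101.9 ang -1.195 nut 0.41
H [ 550.3 -187.7   86. ] drive 60.8 -154.6 r 166.1 ang -1.196 nut 0.411
H [ 551.8 -199.4   86. ] drive 65.2 -165.6 r 178.0 ang -1.195 nut 0.41
C [565.6 109.  123. ] drive -0.5 136.1 r 136.1 ang 1.575 nut -2.36
C [589.2 118.1 123. ] drive 20.0 150.9 r 152.3 ang 1.439 nut -2.224
C [586.   91.7 123. ] drive 23.7 124.6 r 126.9 ang 1.383 nut -2.168
C [541.5  99.9 123. ] drive -21.5 121.1 r 123.0 ang 1.746 nut -2.531
C [545.2 125.6 123. ] drive -24.5 146.9 r 149.0 ang 1.736 nut -2.521
groove th -0.27246573369214633
```

```bash
cat >> h.py <<'E'
from scipy.spatial.transform import Rotation as Ro
TH=-.262; S=np.array([532.,-22.5]); A0=-.785+TH
def handle(nut,r=140): a=A0-nut; return S+r*np.array([np.cos(a),np.sin(a)]), a+np.pi   # point, yaw
def dr(x,y): c,s=np.cos(TH),np.sin(TH); return S+np.array([c*x-s*y,s*x+c*y])
def show():
    s=read_state(); print("t",round(s["clock"],2),np.round(s["eef_pos"],1),np.round(s["tool_rot"],3),"F",np.round(s["force"],1),"w",round(s["width"],1),"gf",round(s["gripper_force"],1)); return s
def rows(g,way):
    "way: list of (xyz,yaw,n) from the present pose"
    s=show(); p=np.array(s["eef_pos"]); R=Ro.from_euler("xyz",s["tool_rot"])
    for q,yaw,n in way:
        q=np.array(q,float); T=Ro.from_euler("xyz",[np.pi,0,yaw]); rv=(R.inv()*T).as_rotvec(); p0,R0=p,R
        for i in range(1,n+1):
            pn=p0+(q-p0)*i/n; Rn=R0*Ro.from_rotvec(rv*i/n)
            a=R.inv().apply(pn-p)/10; b=np.degrees((R.inv()*Rn).as_rotvec()); p,R=pn,Rn
            print(g,*a.round(2),*b.round(1),end="; ")
        print()
E
python3 - <<'E'
from h import *
p,y=handle(.41); print(p,y,handle(1.047))
rows(1,[([*p,150],y,15)])
E
```

```text
[ 547.8971236 -161.5945055] 1.684592653589793 (array([ 462.04790908, -143.77120423]), 1.0475926535897928)
t 0.15 [ 206.7 -615.8  230.6] [-3.14   0.     0.324] F [ 0.   0.  -0.4] w 85.8 gf 0.0
1 3.12 -2.15 0.54 -0.0 -0.0 -5.2; 1 3.3 -1.85 0.54 -0.0 -0.0 -5.2; 1 3.46 -1.55 0.54 -0.0 -0.0 -5.2; 1 3.58 -1.23 0.54 -0.0 -0.0 -5.2; 1 3.68 -0.9 0.54 -0.0 -0.0 -5.2; 1 3.75 -0.56 0.54 -0.0 -0.0 -5.2; 1 3.78 -0.22 0.54 -0.0 -0.0 -5.2; 1 3.79 0.12 0.54 -0.0 -0.0 -5.2; 1 3.76 0.47 0.54 -0.0 -0.0 -5.2; 1 3.7 0.8 0.54 -0.0 -0.0 -5.2; 1 3.61 1.14 0.54 -0.0 -0.0 -5.2; 1 3.5 1.46 0.54 -0.0 -0.0 -5.2; 1 3.35 1.77 0.54 -0.0 -0.0 -5.2; 1 3.17 2.07 0.54 -0.0 -0.0 -5.2; 1 2.97 2.34 0.54 -0.0 -0.0 -5.2;
```

Emit:
move_arm(
  targets="1 3.1 -2.2 0.5 0 0 -5.2; 1 3.3 -1.9 0.5 0 0 -5.2; 1 3.5 -1.6 0.5 0 0 -5.2; 1 3.6 -1.2 0.5 0 0 -5.2; 1 3.7 -0.9 0.5 0 0 -5.2",
)

```text
clock: 0.57
eef_pos: [321.3, -461.7, 206.0]
tool_rot: [-3.141, -0.0, 0.782]
force: [0.6, -0.3, -0.8]
width: 85.7
gripper_force: 0.0
```

Emit:
move_arm(
  targets="1 3.7 -0.6 0.5 0 0 -5.2; 1 3.8 -0.2 0.5 0 0 -5.2; 1 3.8 0.1 0.5 0 0 -5.2; 1 3.8 0.5 0.5 0 0 -5.2; 1 3.7 0.8 0.5 0 0 -5.2",
)

```text
clock: 0.98
eef_pos: [435.2, -309.9, 181.1]
tool_rot: [3.142, -0.0, 1.236]
force: [0.8, -0.8, -0.3]
width: 85.3
gripper_force: 0.0
```

Run:
```python
from h import *
p,y=handle(.41)
rows(1,[([*p,150],y,5)])
```

```text
t 0.98 [ 435.2 -309.9  181.1] [ 3.142 -0.     1.236] F [ 0.8 -0.8 -0.3] w 85.3 gf 0.0
1 3.54 1.15 0.62 0.0 -0.0 -5.1; 1 3.42 1.47 0.62 0.0 -0.0 -5.1; 1 3.28 1.77 0.62 0.0 -0.0 -5.1; 1 3.11 2.05 0.62 0.0 -0.0 -5.1; 1 2.91 2.33 0.62 0.0 -0.0 -5.1;
```

Emit:
move_arm(
  targets="1 3.5 1.1 0.6 0 0 -5.1; 1 3.4 1.5 0.6 0 0 -5.1; 1 3.3 1.8 0.6 0 0 -5.1; 1 3.1 2.0 0.6 0 0 -5.1; 1 2.9 2.3 0.6 0 0 -5.1",
)

```text
clock: 1.4
eef_pos: [547.8, -162.9, 150.9]
tool_rot: [-3.141, 0.0, 1.681]
force: [0.6, -0.6, 0.1]
width: 85.3
gripper_force: 0.0
```

Emit:
move_arm(
  targets="1 0 0 0 0 0 0",
)

```text
clock: 1.48
eef_pos: [551.9, -155.0, 150.6]
tool_rot: [3.137, -0.006, 1.691]
force: [0.6, 0.8, 0.2]
width: 85.4
gripper_force: 0.0
```

Run:
```python
from h import *
p,y=handle(.41)
rows(1,[([*p,54],y,5)])
d=grab("wrist","pics/w1.png")
print(proj(d,[[*handle(.41,r)[0],86] for r in(60,140,180)]))
```

```text
t 1.48 [ 551.9 -155.   150.6] [ 3.137 -0.006  1.691] F [0.6 0.8 0.2] w 85.4 gf 0.0
1 -0.13 -0.1 1.93 0.1 -0.1 0.1; 1 -0.13 -0.1 1.93 0.1 -0.1 0.1; 1 -0.13 -0.1 1.93 0.1 -0.1 0.1; 1 -0.13 -0.1 1.93 0.1 -0.1 0.1; 1 -0.12 -0.1 1.93 0.1 -0.1 0.1; 
[[244.68301035  94.19044612]
 [244.89829733 224.18212651]
 [244.98119396 279.80242168]]
```

View pics/w1.png

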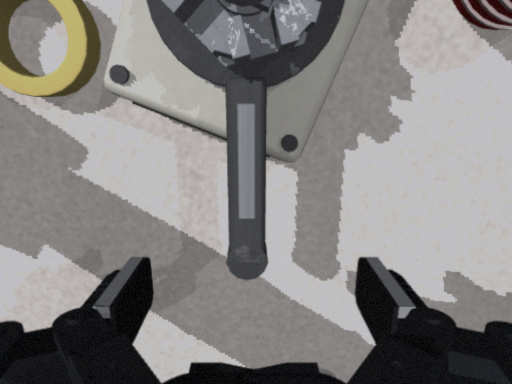

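The wrist view shows the handle centred at u≈247, against a predicted 245, with its end at row 278, against 280. The fit is good, so I descend and grasp.

Emit:
move_arm(
  targets="1 -0.1 -0.1 1.9 0 0 0; 1 -0.1 -0.1 1.9 0 0 0; 1 -0.1 -0.1 1.9 0 0 0; 1 -0.1 0 1.9 0 0 0; 1 -0.1 0 2 0 0 0",
)

```text
clock: 1.95
eef_pos: [543.9, -171.3, 54.6]
tool_rot: [-3.141, 0.001, 1.674]
force: [0.0, -0.1, 0.4]
width: 85.4
gripper_force: 0.0
```

Emit:
move_arm(
  targets="1 0 0 0 0 0 0; 1 0 0 0 0 0 0",
)

```text
clock: 2.12
eef_pos: [543.4, -170.5, 54.7]
tool_rot: [-3.139, -0.0, 1.675]
force: [1.0, -0.1, 0.7]
width: 85.3
gripper_force: 0.0
```

Run:
```python
from h import *
p,y=handle(.41)
rows(1,[([*p,54],y,1)])
```

```text
t 2.12 [ 543.4 -170.5   54.7] [-3.139 -0.     1.675] F [ 1.  -0.1  0.7] w 85.3 gf 0.0
1 0.84 0.54 0.07 -0.2 -0.0 -0.6;
```

Emit:
move_arm(
  targets="1 0.8 0.5 0 0 0 -0.6; -1 0 0 0 0 0 0; -1 0 0 0 0 0 0; -1 0 0 0 0 0 0; -1 0 0 0 0 0 0",
)

```text
clock: 2.53
eef_pos: [549.1, -161.4, 56.0]
tool_rot: [3.141, 0.001, 1.687]
force: [1.4, -0.0, -1.1]
width: 38.4
gripper_force: 0.0
```

Emit:
move_arm(
  targets="-1 0 0 0 0 0 0; -1 0 0 0 0 0 0; -1 0 0 0 0 0 0",
)

```text
clock: 2.78
eef_pos: [548.8, -161.5, 55.9]
tool_rot: [3.142, 0.001, 1.687]
force: [-1.1, -0.1, 6.0]
width: 23.1
gripper_force: 58.7
```

Run:
```python
from h import *
s=show(); q=s["eef_pos"][:2]-S; print("nut",A0-np.arctan2(q[1],q[0]),np.hypot(*q),"yaw nut",A0+np.pi-s["tool_rot"][2])
```

```text
t 2.78 [ 548.8 -161.5   55.9] [3.142e+00 1.000e-03 1.687e+00] F [-1.1 -0.1  6. ] w 23.1 gf 58.7
nut 0.40355792316099404 140.03652899086387 yaw nut 0.4073461519106345
```

Emit:
move_arm(
  targets="-1 0.02 -0.73 0 0 0 3; -1 0.02 -0.73 0 0 0 3; -1 0.02 -0.73 0 0 0 3; -1 0.02 -0.73 0 0 0 3; -1 0.02 -0.73 0 0 0 3",
)

```text
clock: 3.2
eef_pos: [512.8, -161.2, 55.9]
tool_rot: [3.14, 0.001, 1.424]
force: [0.2, -0.8, 3.3]
width: 22.9
gripper_force: 59.1
```

Emit:
move_arm(
  targets="-1 0.02 -0.73 0 0 0 3; -1 0.02 -0.73 0 0 0 3; -1 0.02 -0.73 0 0 0 3; -1 0.02 -0.73 0 0 0 3; -1 0 0 0 0 0 0",
)

```text
clock: 3.62
eef_pos: [483.0, -153.7, 55.8]
tool_rot: [-3.141, 0.001, 1.213]
force: [-2.6, 0.4, 6.4]
width: 22.8
gripper_force: 59.2
```

```bash
cat >> h.py <<'E'
def nut():
    s=show(); q=s["eef_pos"][:2]-S; print("nut",A0-np.arctan2(q[1],q[0]),np.hypot(*q),"yaw nut",A0+np.pi-s["tool_rot"][2])
E
python3 -c "
from h import *
nut(); rows(-1,[([*handle(1.047)[0],56],handle(1.047)[1],5)])"
```

```text
t 3.62 [ 483.  -153.7   55.8] [-3.141e+00  1.000e-03  1.213e+00] F [-2.6  0.4  6.4] w 22.8 gf 59.2
nut 0.8809851362756362 140.08008691772318 yaw nut 0.881750653289533
t 3.62 [ 483.  -153.7   55.8] [-3.141e+00  1.000e-03  1.213e+00] F [-2.6  0.4  6.4] w 22.8 gf 59.2
-1 0.04 -0.46 -0.0 -0.0 0.0 1.9; -1 0.02 -0.46 -0.0 -0.0 0.0 1.9; -1 0.01 -0.46 -0.0 -0.0 0.0 1.9; -1 -0.01 -0.46 -0.0 -0.0 0.0 1.9; -1 -0.02 -0.46 -0.0 -0.0 0.0 1.9;
```

Emit:
move_arm(
  targets="-1 0.01 -0.58 0 0 0 2.4; -1 0.01 -0.58 0 0 0 2.4; -1 0.01 -0.58 0 0 0 2.4; -1 0.01 -0.56 0 0 0 2.3; -1 0 0 0 0 0 0",
)

```text
clock: 4.03
eef_pos: [462.4, -144.1, 55.8]
tool_rot: [-3.141, 0.001, 1.048]
force: [-2.7, -0.5, 7.3]
width: 23.3
gripper_force: 59.4
```

Emit:
move_arm(
  targets="-1 0 0 0 0 0 0; -1 0 0 0 0 0 0; -1 0 0 0 0 0 0",
)

```text
clock: 4.28
eef_pos: [462.4, -144.1, 55.8]
tool_rot: [-3.141, 0.001, 1.048]
force: [-3.6, 0.4, 8.9]
width: 23.0
gripper_force: 59.6
```

```bash
python3 -c "
from h import *
nut(); d=grab('top','pics/t2.png')
i=cv2.imread('pics/t2.png')[140:235,195:340]
cv2.imwrite('pics/t2c.png',cv2.resize(i,None,fx=5.5,fy=5.5,interpolation=cv2.INTER_CUBIC))"
```

```text
t 4.28 [ 462.4 -144.1   55.8] [-3.141e+00  1.000e-03  1.048e+00] F [-3.6  0.4  8.9] w 23.0 gf 59.6
nut 1.0433868752989208 140.1019652184864 yaw nut 1.0461067477323194
```

View pics/t2c.png

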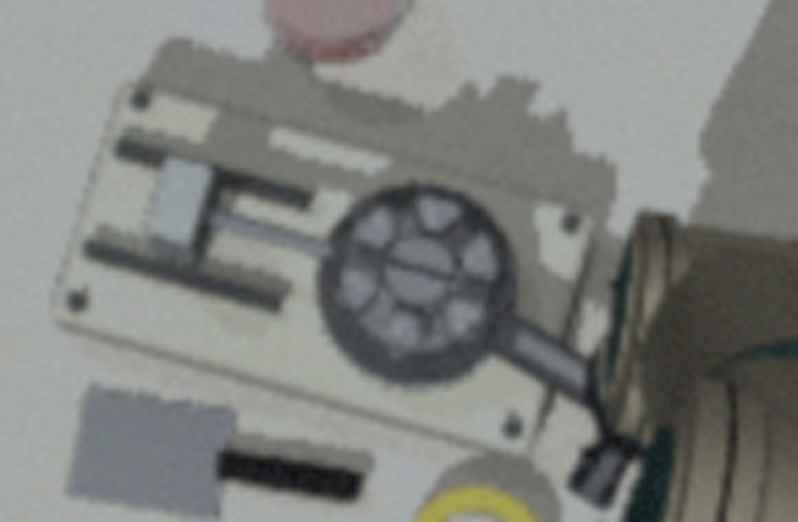

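The slots now line up with the groove and the pin is still out. I release, lift, and move round to the pin.

Emit:
move_arm(
  targets="1 0 0 0 0 0 0; 1 0 0 0 0 0 0; 1 0 0 0 0 0 0; 1 0 0 0 0 0 0; 1 0 0 0 0 0 0",
)

```text
clock: 4.75
eef_pos: [463.4, -143.6, 55.2]
tool_rot: [-3.142, -0.0, 1.05]
force: [0.3, -0.1, -0.0]
width: 81.8
gripper_force: 0.0
```

Emit:
move_arm(
  targets="1 0 0 -2 0 0 0; 1 0 0 -3.5 0 0 0; 1 0 0 -3.5 0 0 0; 1 0 0 -3 0 0 0; -1 0 0 -2 0 0 0",
)

```text
clock: 5.17
eef_pos: [464.4, -143.9, 198.2]
tool_rot: [3.138, -0.001, 1.05]
force: [0.5, -0.5, 0.2]
width: 75.4
gripper_force: 0.0
```

```bash
python3 -c "
from h import *
print(dr(0,180)); rows(-1,[([*dr(0,180),195],np.pi/2+TH,10),([*dr(0,180),85],np.pi/2+TH,5)])"
```

```text
[578.62230695 151.35729923]
t 5.17 [ 464.4 -143.9  198.2] [ 3.138e+00 -1.000e-03  1.050e+00] F [ 0.5 -0.5  0.2] w 75.4 gf 0.0
-1 3.13 -0.48 0.03 0.0 -0.0 -1.5; -1 3.14 -0.4 0.03 0.0 -0.0 -1.5; -1 3.15 -0.32 0.03 0.0 -0.0 -1.5; -1 3.16 -0.23 0.03 0.0 -0.0 -1.5; -1 3.16 -0.15 0.03 0.0 -0.0 -1.5; -1 3.16 -0.07 0.03 0.0 -0.0 -1.5; -1 3.17 0.01 0.03 0.0 -0.0 -1.5; -1 3.16 0.09 0.03 0.0 -0.0 -1.5; -1 3.16 0.18 0.03 0.0 -0.0 -1.5; -1 3.16 0.26 0.03 0.0 -0.0 -1.5; 
-1 0.0 -0.0 2.2 -0.0 0.0 0.0; -1 0.0 -0.0 2.2 -0.0 0.0 0.0; -1 0.0 -0.0 2.2 -0.0 0.0 0.0; -1 0.0 -0.0 2.2 -0.0 0.0 0.0; -1 0.0 -0.0 2.2 -0.0 0.0 0.0;
```

Emit:
move_arm(
  targets="-1 3.1 -0.5 0 0 0 -1.5; -1 3.1 -0.4 0 0 0 -1.5; -1 3.2 -0.3 0 0 0 -1.5; -1 3.2 -0.2 0 0 0 -1.5; -1 3.2 -0.1 0 0 0 -1.5",
)

```text
clock: 5.58
eef_pos: [521.6, 5.6, 195.4]
tool_rot: [3.142, 0.0, 1.182]
force: [0.7, -0.1, 0.5]
width: 12.3
gripper_force: 0.0
```

Emit:
move_arm(
  targets="-1 3.2 -0.1 0 0 0 -1.5; -1 3.2 0 0 0 0 -1.5; -1 3.2 0.1 0 0 0 -1.5; -1 3.2 0.2 0 0 0 -1.5; -1 3.2 0.3 0 0 0 -1.5",
)

```text
clock: 6.0
eef_pos: [579.2, 155.2, 195.1]
tool_rot: [-3.141, 0.0, 1.313]
force: [0.3, -0.1, 1.1]
width: 0.0
gripper_force: 0.0
```

Emit:
move_arm(
  targets="-1 0 0 0 0 0 0; -1 0 0 0 0 0 0; -1 0 0 0 0 0 0",
)

```text
clock: 6.25
eef_pos: [578.6, 152.8, 194.8]
tool_rot: [-3.141, 0.002, 1.311]
force: [0.1, -0.7, 0.2]
width: -0.2
gripper_force: 0.0
```

```bash
python3 -c "
from h import *
rows(-1,[([*dr(0,180),85],np.pi/2+TH,5)])"
```

```text
t 6.25 [578.6 152.8 194.8] [-3.141e+00  2.000e-03  1.311e+00] F [ 0.1 -0.7  0.2] w -0.2 gf 0.0
-1 -0.02 0.01 2.2 -0.0 0.0 0.0; -1 -0.03 0.01 2.2 -0.0 0.0 0.0; -1 -0.03 0.01 2.2 -0.0 0.0 0.0; -1 -0.03 0.01 2.2 -0.0 0.0 0.0; -1 -0.03 0.01 2.2 -0.0 0.0 0.0;
```

Emit:
move_arm(
  targets="-1 0 0 2.2 0 0 0; -1 0 0 2.2 0 0 0; -1 0 0 2.2 0 0 0; -1 0 0 2.2 0 0 0; -1 0 0 2.2 0 0 0",
)

```text
clock: 6.67
eef_pos: [578.9, 151.2, 84.6]
tool_rot: [3.141, 0.001, 1.309]
force: [-1.3, 0.6, -0.3]
width: -0.1
gripper_force: 0.0
```

Emit:
move_arm(
  targets="-1 -0.8 0 0 0 0 0; -1 -0.8 0 0 0 0 0; -1 -0.8 0 0 0 0 0; -1 -0.8 0 0 0 0 0; -1 0 0 0 0 0 0",
)

```text
clock: 7.08
eef_pos: [571.2, 120.1, 86.8]
tool_rot: [3.14, 0.001, 1.309]
force: [-0.5, -0.6, -0.1]
width: -0.2
gripper_force: 0.0
```

```bash
cat >> h.py <<'E'
def dpos():
    s=show(); q=s["eef_pos"][:2]-S; c,w=np.cos(TH),np.sin(TH); f=s["force"]; print("drive x,y",c*q[0]+w*q[1],-w*q[0]+c*q[1],"Fy",-w*f[0]+c*f[1])
E
python3 -c "
from h import *
dpos()"
```

```text
t 7.08 [571.2 120.1  86.8] [3.140e+00 1.000e-03 1.309e+00] F [-0.5 -0.6 -0.1] w -0.2 gf 0.0
drive x,y 0.9694410017452881 147.87933146395565 Fy -0.7473316061644438
```

Emit:
move_arm(
  targets="-1 -0.6 0 0 0 0 0; -1 -0.6 0 0 0 0 0; -1 -0.6 0 0 0 0 0; -1 -0.6 0 0 0 0 0; -1 0 0 0 0 0 0",
)

```text
clock: 7.5
eef_pos: [564.7, 97.4, 85.6]
tool_rot: [3.141, 0.001, 1.31]
force: [-0.2, 0.8, -1.4]
width: 0.0
gripper_force: 0.0
```

```bash
python3 -c "
from h import *
dpos(); d=grab('top','pics/t3.png'); d=grab('scene','pics/s3.png')
a=cv2.imread('pics/t3.png')[140:235,195:340]; b=cv2.imread('pics/s3.png')[155:250,200:345]
cv2.imwrite('pics/3.png',cv2.resize(np.vstack([a,b]),None,fx=3.1,fy=3.1,interpolation=cv2.INTER_CUBIC))"
```

```text
t 7.5 [564.7  97.4  85.6] [3.141e+00 1.000e-03 1.310e+00] F [-0.2  0.8 -1.4] w 0.0 gf 0.0
drive x,y 0.5458899706492701 124.32531125613036 Fy 0.6767185066462502
```

View pics/3.png

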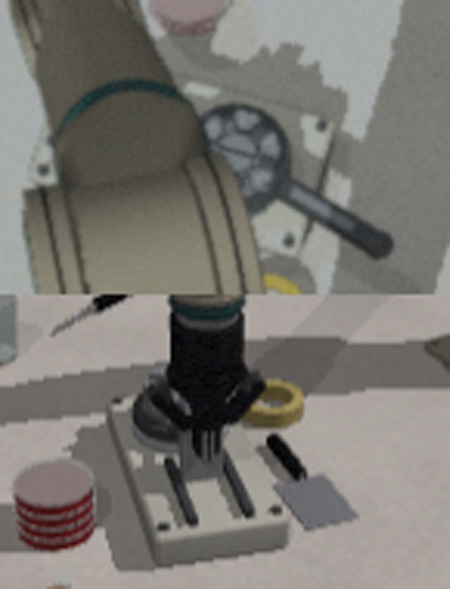

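The carriage is being pushed ahead of the fingers, and the nut and bystanders haven't moved. I carry on to the end stop.

Emit:
move_arm(
  targets="-1 -0.5 0 0 0 0 0; -1 -0.5 0 0 0 0 0; -1 -0.5 0 0 0 0 0; -1 -0.4 0 0 0 0 0; -1 0 0 0 0 0 0",
)

```text
clock: 8.02
eef_pos: [559.1, 79.6, 85.1]
tool_rot: [-3.14, 0.002, 1.31]
force: [0.5, 0.4, -0.1]
width: -0.1
gripper_force: 0.0
```

```bash
python3 -c "
from h import *
dpos()"
```

```text
t 8.02 [559.1  79.6  85.1] [-3.14e+00  2.00e-03  1.31e+00] F [ 0.5  0.4 -0.1] w -0.1 gf 0.0
drive x,y -0.2600787826055324 105.64615523916802 Fy 0.5026133817322629
```

Emit:
move_arm(
  targets="-1 -0.2 0 0 0 0 0; -1 -0.2 0 0 0 0 0; -1 0 0 0 0 0 0",
)

```text
clock: 8.27
eef_pos: [558.6, 76.9, 85.2]
tool_rot: [-3.141, 0.0, 1.311]
force: [-0.9, 1.9, -1.3]
width: -0.2
gripper_force: 0.6
```

```bash
python3 -c "
from h import *
dpos()"
```

```text
t 8.27 [558.6  76.9  85.2] [-3.141  0.     1.311] F [-0.9  1.9 -1.3] w -0.2 gf 0.6
drive x,y -0.07918523770699082 102.9356695493766 Fy 1.5546785085321377
```

Emit:
move_arm(
  targets="-1 -0.2 0 0 0 0 0; -1 -0.2 0 0 0 0 0; -1 0 0 0 0 0 0",
)

```text
clock: 8.52
eef_pos: [558.5, 76.3, 85.4]
tool_rot: [3.141, -0.004, 1.313]
force: [1.2, 6.4, -3.9]
width: -0.3
gripper_force: 3.7
```

```bash
python3 -c "
from h import *
dpos()"
```

```text
t 8.52 [558.5  76.3  85.4] [ 3.141 -0.004  1.313] F [ 1.2  6.4 -3.9] w -0.3 gf 3.7
drive x,y -0.025636176320006143 102.31696762229421 Fy 6.538663434492132
```

Emit:
move_arm(
  targets="-1 -0.3 0 0 0 0 0; -1 0 0 0 0 0 0; -1 0 0 0 0 0 0",
)

```text
clock: 8.77
eef_pos: [558.5, 76.4, 85.4]
tool_rot: [3.14, -0.008, 1.316]
force: [2.4, 12.5, -5.3]
width: -0.2
gripper_force: 6.3
```

```bash
python3 -c "
from h import *
dpos()"
```

```text
t 8.77 [558.5  76.4  85.4] [ 3.14  -0.008  1.316] F [ 2.4 12.5 -5.3] w -0.2 gf 6.3
drive x,y -0.0035186351011269323 102.39510434021729 Fy 12.70058309423155
```

The pin is against a firm stop at the expected place. I back off, lift and check.

Emit:
move_arm(
  targets="-1 1.5 0 0 0 0 0; -1 2 0 0 0 0 0; -1 2 0 0 0 0 0; -1 0 0 -3.5 0 0 0; -1 0 0 -3.5 0 0 0",
)

```text
clock: 9.18
eef_pos: [569.4, 124.2, 153.9]
tool_rot: [-3.136, 0.003, 1.314]
force: [0.9, -0.3, 0.8]
width: -0.1
gripper_force: 0.0
```

Emit:
move_arm(
  targets="-1 4 0 -3 0 0 0; -1 4 0 0 0 0 0; -1 4 0 0 0 0 0; -1 4 0 0 0 0 0; -1 0 0 0 0 0 0",
)

```text
clock: 9.6
eef_pos: [610.2, 282.7, 180.8]
tool_rot: [3.142, -0.009, 1.321]
force: [-0.7, 1.6, 0.8]
width: 0.2
gripper_force: 0.0
```

```bash
python3 -c "
from h import *
dpos(); d=grab('top','pics/t4.png')
i=cv2.imread('pics/t4.png')[140:235,195:340]
cv2.imwrite('pics/t4c.png',cv2.resize(i,None,fx=5.5,fy=5.5,interpolation=cv2.INTER_CUBIC))"
```

```text
t 9.6 [610.2 282.7 180.8] [ 3.142 -0.009  1.321] F [-0.7  1.6  0.8] w 0.2 gf 0.0
drive x,y -3.482667551521587 315.0256510286974 Fy 1.3206610550769147
```

View pics/t4c.png

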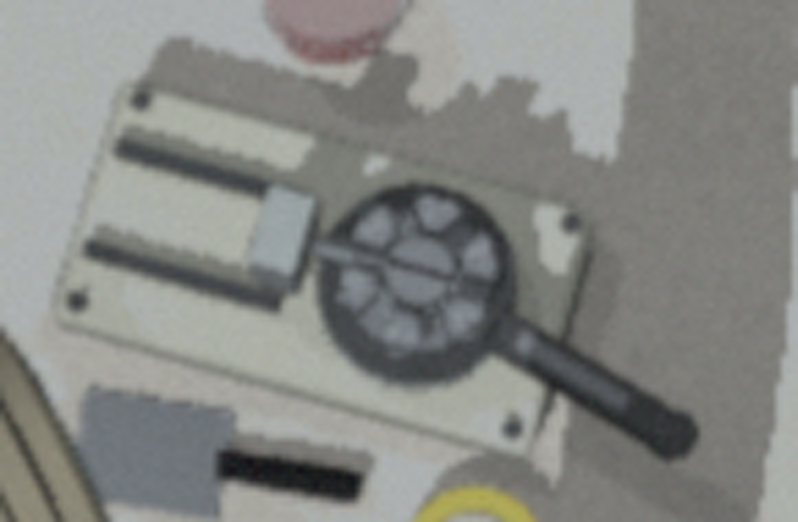

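The carriage has moved to about (283,234), next to the nut, and the pin runs into the slot. The nut stands aligned and the bystanders are where they were. I hand it in.

```bash
python3 -c "
from h import *
print(order.finish_job())"
```

```text
the job is handed in; nothing more can be done
None
```

The castle nut is tightened to its next slot (about 1.045 rad measured, target 1.047), the lock pin is pushed through to its end stop, no bystander moved in the views I took, and the job was handed in at about 10 s; no verdict was returned.

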